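Tip a standing carton onto the measuring board and push it into the corner

ROBOT

A 7-joint arm with a two-finger parallel gripper is mounted at the origin on the work surface. World frame = base frame: x ahead of the robot, y to its left, z up, the work surface at z = 0. Lengths are in m, angles in rad, forces in N, time in s.
With the tool pointing down it reaches from about 0.375 to 0.925 m from the base axis. Payload 3.1 kg.
Tool frame: the origin (TCP) lies between the finger pads; the fingertips stand 19 mm ahead of it and the grasp point (between the pads) is the TCP; z points along the fingers, y is the direction in which the jaws open and shut (so a half turn about z gives the same grasp; the last joint's range is limited). The gripper opens to 85 mm and grips with 20 to 120 N. Pads are 22 mm wide; open, the fingers measure 114 mm over their backs; the gripper's body (76 mm by 85 mm) begins 54 mm behind the grasp point. The pads swing forward as they close: fully open they stand 13 mm farther back than shut.
Start: joints at [1.066, 0.383, 0.044, 1.598, -0.018, 1.161, -0.05], TCP at [0.257, -0.597, 0.25] pointing down, gripper open.
Joint ranges: [-2.61, 2.61], [-0.41, 2.15], [-1.48, 1.57], [0, 2.5], [-1.57, 4.71], [0.05, 1.97], [-2.85, 2.85]. Speed limits (rad/s): [2.79, 2.79, 3.14, 3.14, 3.14, 3.14, 3.14].

INTERFACE

Orientations are given as a unit quaternion [x, y, z, w].
In Python, from bench import move_ptp, movel, move_j, move_gripper, pause, inverse_kinematics, read_camera, camera_params, MotionError, sign_off, look_for, tip_of, read_time_s, read_qpos, read_joint_vel, read_effort, read_eef_pos, read_tcp_rot, read_ft_force, read_ft_torque, read_finger_gap gives the robot as it stands. Calls block until the motion is done:
- move_ptp(position, orientation): joint-space move of the TCP to a pose.
- movel(position, orientation=None, speed=0.15): straight line of the TCP; orientation=None keeps the orientation; speed is the mean speed in m/s.
- move_j(angles): joint-space move.
- move_gripper(opening, effort=None): finger opening in m; effort is the grip in N (None keeps the last); returns when the fingers have stopped.
- pause(seconds).
- inverse_kinematics(position, orientation): joint angles nearest the present ones, or None.
- read_camera(name): name is "scene" or "top" or "wrist"; returns the picture (480x640x3 uint8, red, green, blue); there is no depth.
- camera_params(name): a dict with "K" (3x3 intrinsics, pixels), "dist_coeffs" ([k1, k2, p1, p2, k3] as OpenCV has them; the pictures are not rectified), "camera_from_world" (4x4, takes a point from world to camera coordinates). Camera axes: x right, y down, z forward; pixel columns grow to the right and rows downward; lengths in m; the calibration is good to about 2 mm. A picture is of the moment at which its call begins: read the wrist's pose just before it. camera_params takes no time and is no camera call; for the wrist camera it gives the pose at the moment of the call.
A pose or a line that the arm cannot do raises MotionError and nothing moves.
- sign_off(): hands the job in, once; it reports no verdict.
Trained networks look in the newest picture that a camera, given by its name, has taken for a name from the list of things; names that differ only in an ending like _2 or _b are one class to them, and where a whole thing is asked for, a point or a joint stands for the part that bears it (a point fixed in the world has none). Each returns a list of dicts, best first, with "confidence" (0 to 1); they miss things now and then, are a little off and sometimes report something else, mostly with a low value. They report only what shows in the picture. A call takes as long as a camera call. They do not tell look-alikes from the thing itself.
- look_for(camera, name): "at" ([column, row] in pixels, amid what is visible of it).
- tip_of(camera, name): "at" ([column, row] in pixels: a listed point, or the origin of a listed thing).
Readings, each from a call of its own:
- read_time_s(): time.
- read_qpos(): joint angles.
- read_joint_vel(): joint speeds.
- read_effort(): joint torques, N m.
- read_eef_pos(): TCP position.
- read_tcp_rot(): TCP orientation.
- read_ft_force(): force on the tool from outside, world axes, zero at the start.
- read_ft_torque(): the same for the moment, N m.
- read_finger_gap(): finger opening in m.
Only numpy, scipy, OpenCV 4.12 (cv2) and the standard library are available. Lean on these libraries where they do the work, as an engineer would, in place of code of your own. Each camera call takes 0.05 s, during which the arm holds its last target. There are 200 camera calls.

TASK

Measure up the tall carton that stands on end on the grey measuring board: with the fingertips, tip it over away from you, towards the board's back stop, so that it lies on its broad side, then push it along the board into the corner until it is flush against both the back stop and the side stop on the left. Only push it: never lift or carry it, and leave all the other things on the board and bench where they are.

Things in the scene. Friction and masses are not known exactly. Their poses are not given: they have to be found in the camera images.
- board: fixed measuring board: grey plate 350 (x) x 330 (y) x 12 mm with two raised aluminium stops with ruler marks, along its far and left edges; none on the near and right edges. Origin: centre of its underside, on the bench; +x points away from the robot, square to the back stop, +y left, square to the side stop, z up. Position and yaw differ from run to run.
- corner (a point): the board's inner corner, on the plate's top (12 mm above the bench), where the inner faces of the two stops meet: 150 mm along the board's x and 140 mm along its y. Back stop: bar 24 mm thick along the board's whole width. Side stop: bar 24 mm thick, running 250 mm from the corner towards the robot. Both stops' tops are 52 mm above the bench. Axes as the board's.
- carton: closed brown rigid carton, 60 mm deep (x), 100 wide (y), 140 tall (z), 0.3 to 0.5 kg, loose. Starts standing on end on the board, a broad 100 x 140 face to the robot, within 0.2 rad of square. Origin: centre of its foot; x points to the back stop, y left, z up. Pushed near its top it tips about its far foot edge, hardly sliding, falls by itself past 23 deg and lies 60 mm high, short of the stop.
- carton_top (a point): centre of the carton's top end (60 x 100 face), 140 mm from the foot along its z; the end that must finish against the back stop. Axes as the carton's.
- carton_foot_edge (a point): middle of the carton's far lower edge, the edge it tips about: 30 mm along x from the carton's origin. It stays down on the board throughout the job. Axes as the carton's.
- carton_left (a point): centre of the carton's left side face (60 x 140), 50 mm along y from its middle and 70 mm along z; the face that must finish against the side stop. Axes as the carton's.
- tin: bystander: small steel tin, 38 mm across, 50 mm high, standing on the board near its right near corner. Origin: centre of its foot.
- squat: bystander: low closed carton 100 x 90 x 60 mm on the bench beside the board. Origin: centre of its underside.
- jar: bystander: clear jar, 70 mm across, 100 mm high, on the bench beside the board. Origin: centre of its foot.
- taperoll: bystander: roll of parcel tape lying flat, 100 mm across, 48 mm high, on the bench beside the board. Origin: centre of its underside.
- screwdriver: bystander: screwdriver lying on the bench left of the board. Origin about the middle of its length.
- basket: bystander: white slatted basket 100 x 160 x 70 mm on the bench, far right. Origin: centre of its underside.
- stapler: bystander: black stapler, 150 mm long, 50 mm high, on the bench, far left. Origin: centre of its underside.
There are look-alikes about, which are no part of the job. What is shaped like the carton but blue is not meant.

How it is judged:
By the outcome, as a careful person would: the job done as asked, in the order asked, and still so for the second after the job is handed in, with the robot touching nothing.
It also fails if it takes over 64 s, if anything falls off the work surface, if the arm or the gripper's body presses on something with over 40 N, if the wrist force passes 120 N, or if a joint passes its speed limit or range.

## Working session

There is one attempt and no reset: what is moved stays moved. The work goes in short steps, each a Python script; the robot and the scene stay as the last script left them, time stands still between calls to the robot, and variables do not carry over. Pictures are saved under pics/ and viewed, about 8 in all and at most 12, crops included, and the job is handed in when it is done.

```bash
ls; mkdir -p pics; cat > h.py <<'E'
from bench import *
import numpy as np, cv2
def snap(c,f=None):
    im=read_camera(c)
    if f: cv2.imwrite('pics/'+f,cv2.cvtColor(im,cv2.COLOR_RGB2BGR))
    return im
def ray(c,px):
    p=camera_params(c);T=np.array(p["camera_from_world"])
    u=cv2.undistortPoints(np.array([[px]],float),np.array(p["K"]),np.array(p["dist_coeffs"])).ravel()
    R=T[:3,:3];return -R.T@T[:3,3],R.T@np.array([u[0],u[1],1])
def atz(c,px,z):
    o,d=ray(c,px);return o+d*(z-o[2])/d[2]
def tri(a,b):
    (o1,d1),(o2,d2)=ray(*a),ray(*b)
    s=np.linalg.lstsq(np.c_[d1,-d2],o2-o1,rcond=None)[0]
    p,q=o1+s[0]*d1,o2+s[1]*d2
    return (p+q)/2,np.linalg.norm(p-q)
def proj(c,P):
    p=camera_params(c);T=np.array(p["camera_from_world"])
    return cv2.projectPoints(np.array(P,float).reshape(-1,3),cv2.Rodrigues(T[:3,:3])[0],T[:3,3],np.array(p["K"]),np.array(p["dist_coeffs"]))[0].reshape(-1,2)
E
python3 - <<'E'
from h import *
np.set_printoptions(precision=3,suppress=True)
for c in ("scene","top"):
    snap(c,c+'0.png')
    for n in ("carton","board","corner","carton_top","carton_foot_edge","carton_left","tin"):
        print(c,n,[(np.round(d["at"],1),round(d["confidence"],2)) for d in tip_of(c,n)][:3])
for c in ("scene","top"): print(c,ray(c,(320,240)))
print(read_time_s())
E
```

```text
pics
scene carton [(array([221.8, 234.3]), 0.61), (array([312.1, 271.4]), 0.58), (array([516., 265.]), 0.51)]
scene board [(array([350.6, 291.5]), 0.73)]
scene corner [(array([450.3, 310.8]), 0.96)]
scene carton_top [(array([210.7, 190.1]), 0.9), (array([311.3, 225.1]), 0.8), (array([351.9, 292.8]), 0.65)]
scene carton_foot_edge [(array([321.3, 281.6]), 0.74), (array([514.3, 265.8]), 0.6)]
scene carton_left [(array([194.5, 217.7]), 0.91), (array([334.9, 243. ]), 0.79)]
scene tin [(array([268.8, 280.2]), 0.62)]
top carton [(array([324. , 244.9]), 0.73), (array([381.9, 331. ]), 0.66)]
top board [(array([302.9, 215.4]), 0.83)]
top corner [(array([237.3, 163.9]), 0.88), (array([302.4, 245.2]), 0.75), (array([365.3, 246.7]), 0.2)]
top carton_top [(array([392. , 336.7]), 0.72), (array([326.1, 238.3]), 0.67)]
top carton_foot_edge [(array([299.3, 242.9]), 0.24)]
top carton_left [(array([406. , 339.9]), 0.62)]
top tin [(array([363.1, 247.1]), 0.62), (array([479.7, 191.9]), 0.6), (array([153.9, 176.8]), 0.28)]
scene (array([ 1.14 , -0.281,  0.765]), array([-0.656,  0.286, -0.699]))
top (array([0.4  , 0.004, 1.371]), array([ 0.096, -0.017, -0.995]))
0.8
```

```bash
python3 -c "
import cv2,numpy as np
a=cv2.imread('pics/scene0.png');b=cv2.imread('pics/top0.png')
print(a.shape)"
```

```text
(480, 640, 3)
```

View pics/scene0.png

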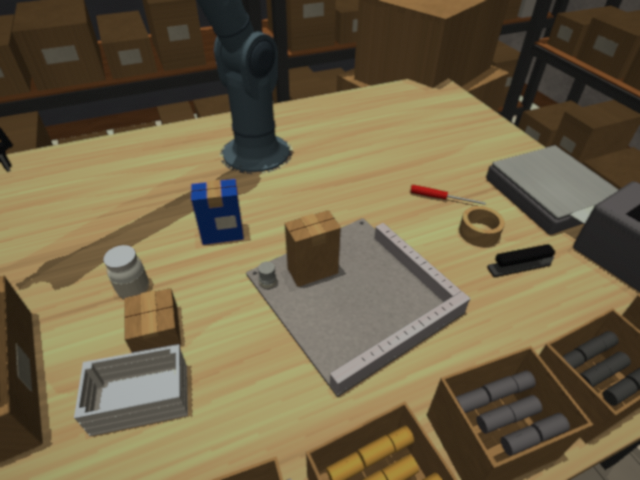

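View pics/top0.png

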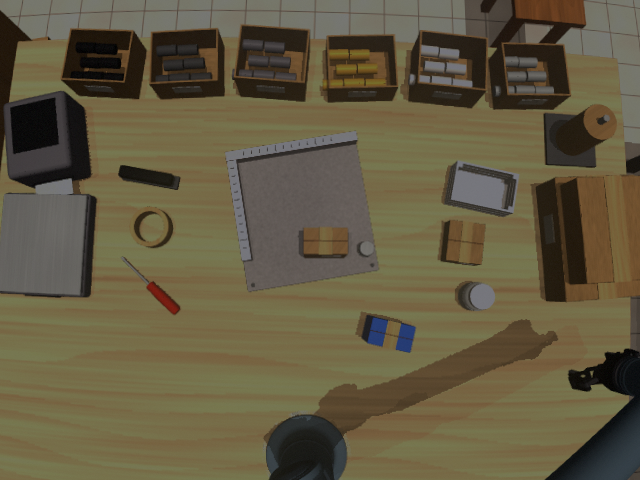

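The scene view shows the brown carton at (312,250), with the tin beside it at (267,272) and the blue look-alike at (217,212). In the top view the carton is at (326,241), the tin at (366,248), the board's inner corner at about (240,163) and the blue carton at (392,334). I'll crop for edges.

```bash
python3 - <<'E'
from h import *
np.set_printoptions(precision=3,suppress=True)
print('corner',tri(("scene",(450.3,310.8)),("top",(237.3,163.9))), atz("top",(237.3,163.9),.012),atz("scene",(450.3,310.8),.012))
print('ctop',tri(("scene",(311.3,225.1)),("top",(326.1,238.3))))
print('tin top',atz("top",(365,247),.062))
t=cv2.imread('pics/top0.png')[125:300,220:385]; s=cv2.imread('pics/scene0.png')[205:395,240:480]
t=cv2.resize(t,None,fx=3.4,fy=3.4,interpolation=cv2.INTER_CUBIC)
s=cv2.resize(s,None,fx=3.1,fy=3.1,interpolation=cv2.INTER_CUBIC)
t=cv2.convertScaleAbs(t,alpha=1.5)
cv2.imwrite('pics/tc.png',t);cv2.imwrite('pics/sc.png',s);print(t.shape,s.shape)
E
```

```text
corner (array([0.723, 0.199, 0.   ]), np.float64(0.0048370693102649685)) [0.719 0.195 0.012] [0.73  0.194 0.012]
ctop (array([ 0.521, -0.031,  0.155]), np.float64(0.0006643316128746999))
tin top [ 0.512 -0.127  0.062]
(595, 561, 3) (589, 744, 3)
```

View pics/tc.png

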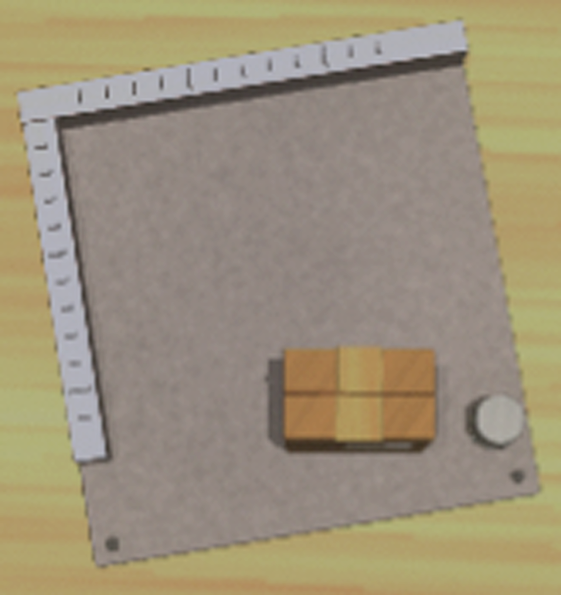

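View pics/sc.png

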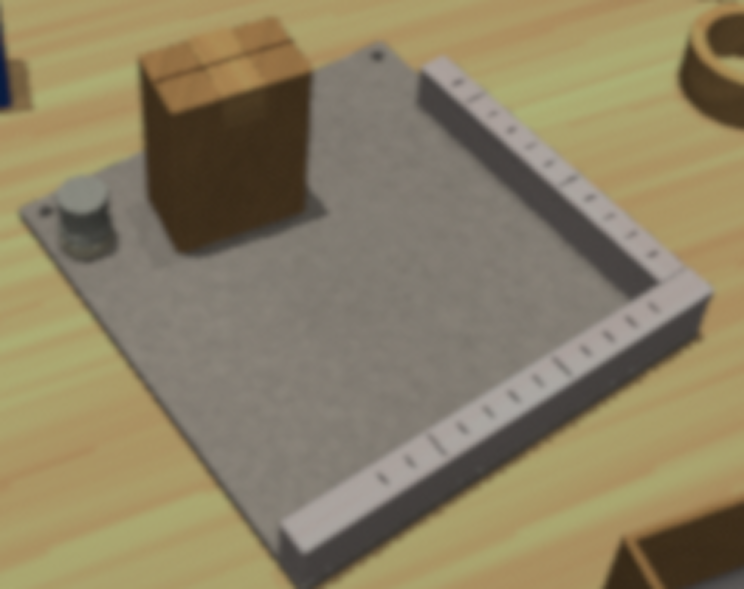

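```bash
cat > fit.py <<'E'
from h import *
from scipy.optimize import least_squares
def pose(p,L):
    c,s=np.cos(p[2]),np.sin(p[2]);L=np.array(L,float)
    return np.c_[p[0]+c*L[:,0]-s*L[:,1],p[1]+s*L[:,0]+c*L[:,1],L[:,2]]
def fit(obs,p0):
    f=lambda p:np.concatenate([(proj(c,pose(p,L))-px).ravel() for c,px,L in obs])
    r=least_squares(f,p0,loss='soft_l1');return r.x,r.fun
E
python3 - <<'E'
from fit import *
np.set_printoptions(precision=3,suppress=True,linewidth=150)
T=lambda a:np.array(a)/3.4+(220,125)
S=lambda a:np.array(a)/3.1+(240,205)
bt=("top",T([(18,93),(465,22),(468,52),(56,118),(78,460),(105,457),(97,566),(540,492)]),[(.174,.164,.052),(.174,-.165,.052),(.15,-.165,.052),(.15,.14,.052),(-.1,.164,.052),(-.1,.14,.052),(-.175,.165,.012),(-.175,-.165,.012)])
bs=("scene",S([(712,290),(303,552),(283,525),(440,57),(420,72),(20,210),(380,42)]),[(.174,.164,.052),(.174,-.165,.052),(.15,-.165,.052),(-.1,.164,.052),(-.1,.14,.052),(-.175,-.165,.012),(-.175,.165,.012)])
ct=("top",T([(285,348),(434,348),(434,440),(285,440)]),[(.03,.05,.152),(.03,-.05,.152),(-.03,-.05,.152),(-.03,.05,.152)])
cs=("scene",S([(140,62),(277,17),(312,75),(172,112),(183,252),(306,212)]),[(-.03,-.05,.152),(-.03,.05,.152),(.03,.05,.152),(.03,-.05,.152),(.03,-.05,.012),(.03,.05,.012)])
for o in ([bt],[bs],[bt,bs]):
    r=fit(o,[.57,.04,0.1]);print('board',r[0],np.abs(r[1]).max())
for o in ([ct],[cs],[ct,cs]):
    r=fit(o,[.52,-.03,0]);print('carton',r[0],np.abs(r[1]).max())
p=fit([bt,bs],[.57,.04,.1])[0];print('corner',pose(p,[(.15,.14,.012)]))
E
```

```text
board [0.6   0.027 0.191] 1.1676119451201998
board [0.604 0.029 0.196] 1.5221145734264496
board [0.602 0.028 0.195] 2.338055907179296
carton [ 0.515 -0.03   0.027] 0.560008087627125
carton [ 0.52  -0.027  0.018] 2.326878640606708
carton [ 0.517 -0.028  0.022] 2.8762612592933863
corner [[0.722 0.194 0.012]]
```

```bash
cat >> h.py <<'E'
from scipy.spatial.transform import Rotation as R_
def down(yaw):  # tool y at world angle yaw (mod pi), pointing down
    best=None
    for k in (0,np.pi):
        a=yaw+k;y=np.array([np.cos(a),np.sin(a),0]);z=np.array([0,0,-1.])
        q=R_.from_matrix(np.c_[np.cross(y,z),y,z]).as_quat()
        j=inverse_kinematics([.5,-.03,.3],q)
        if j is not None and (best is None or abs(j[6])<best[0]): best=(abs(j[6]),q)
    return best[1]
B=np.array([.602,.028,.193])
def bw(x,y,z):
    c,s=np.cos(B[2]),np.sin(B[2]);return [B[0]+c*x-s*y,B[1]+s*x+c*y,z]
E
python3 - <<'E'
from h import *
np.set_printoptions(precision=3,suppress=True)
q=down(np.pi/2+.03)
C=np.array([.517,-.028]);u=np.array([np.cos(.03),np.sin(.03)])
P=lambda d,z:[*(C+u*d),z]
move_gripper(.045)
move_ptp(P(-.08,.30),q); print(read_time_s(),read_eef_pos())
movel(P(-.08,.14),speed=.2)
for d in (-.05,-.03,-.01,.01,.03):
    movel(P(d,.14),speed=.08); print(d,read_time_s(),np.array(read_ft_force()))
pause(.5); snap("top","tip_t.png"); snap("scene","tip_s.png")
print(read_time_s(),read_eef_pos())
E
python3 -c "
import cv2,numpy as np
t=cv2.imread('pics/tip_t.png')[120:300,215:395];s=cv2.imread('pics/tip_s.png')[180:400,230:480]
t=cv2.resize(t,(400,400));s=cv2.resize(s,(400,400*220//250));s=cv2.copyMakeBorder(s,0,400-s.shape[0],0,0,0)
cv2.imwrite('pics/tip.png',np.hstack([t,s]))"
```

```text
3.4167 [ 0.437 -0.031  0.3  ]
-0.05 4.8917 [-0.405 -0.597  0.215]
-0.03 5.2917 [-0.6    0.534 -0.549]
-0.01 5.6917 [-0.492  0.762 -0.385]
0.01 6.0917 [-0.045 -0.246  0.422]
0.03 6.4917 [-0.245 -0.233  0.031]
7.0917 [ 0.547 -0.027  0.14 ]
```

View pics/tip.png

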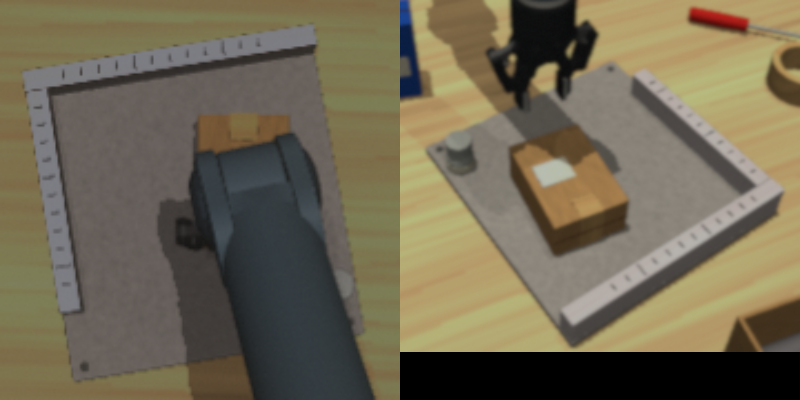

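The carton now lies on its broad side, with its top end towards the back stop and the tin untouched. The next step is to locate it, then push from the foot end with the fingers spread square to the board.

```bash
python3 - <<'E'
from fit import *
np.set_printoptions(precision=3,suppress=True)
S=lambda a:(np.array(a)-(400,0))*.625+(230,180)
o=("scene",S([(510,148),(575,126),(627,203),(554,236)]),[(-.07,-.05,.072),(-.07,.05,.072),(.07,.05,.072),(.07,-.05,.072)])
r=fit([o],[.617,-.028,0]);print(r)
D=r[0];d=D[:2]-B[:2];c,s=np.cos(B[2]),np.sin(B[2]);b=[c*d[0]+s*d[1],-s*d[0]+c*d[1]];print('board frame',b,D[2]-B[2])
# back off and up, descend behind
q=down(np.pi/2+B[2])
movel([.47,-.03,.16],speed=.2)
T0=bw(b[0]-.07-.05,b[1]+.012,.0); print(T0)
move_ptp([T0[0],T0[1],.15],q)
movel([T0[0],T0[1],.055],speed=.15)
print(read_time_s(),read_eef_pos(),read_ft_force())
snap("scene","s2.png"); snap("wrist","w2.png")
a=cv2.imread('pics/s2.png')[180:400,230:480];a=cv2.resize(a,(400,352));w=cv2.resize(cv2.imread('pics/w2.png'),(400,300));w=cv2.copyMakeBorder(w,0,52,0,0,0)
cv2.imwrite('pics/c2.png',np.hstack([a,w]))
E
```

```text
(array([ 0.629, -0.028,  0.033]), array([-2.418,  1.009,  0.673, -0.071,  1.132,  0.277, -0.401, -2.029]))
board frame [np.float64(0.015737021664358773), np.float64(-0.06048157034766216)] -0.15953621103282475
[np.float64(0.5089718090400233), np.float64(-0.03957948654368276), 0.0]
10.8667 [ 0.51  -0.04   0.056] [ 0.128 -0.001  0.251]
```

View pics/c2.png

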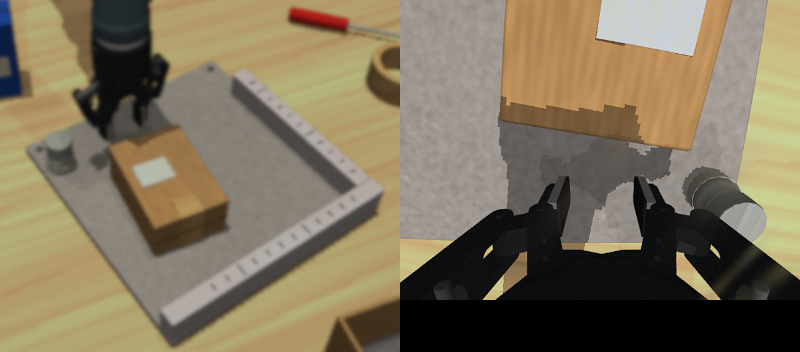

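```bash
cat >> h.py <<'E'
def push(x0,y0,x1,y1,z,fine=.02,lim=10,over=.012,sp=.08):
    """push in board frame, quick then in 3 mm steps, until the resisting force exceeds lim"""
    a,b=np.array([x0,y0]),np.array([x1,y1]);L=np.linalg.norm(b-a);e=(b-a)/L
    w=np.array(bw(*e,0))[:2]-B[:2]
    f0=np.array(read_ft_force())[:2]
    movel(bw(*(b-e*fine),z),speed=sp)
    d=-fine;log=[]
    while d<over:
        d+=.003;movel(bw(*(b+e*d),z),speed=.04)
        f=-(np.array(read_ft_force())[:2]-f0)@w;log.append((round(d,3),round(f,1)))
        if f>lim:break
    print(log);return d
E
python3 - <<'E'
from h import *
c,s=np.cos(B[2]),np.sin(B[2]);p=np.array(read_eef_pos())[:2]-B[:2]
b=[c*p[0]+s*p[1],-s*p[0]+c*p[1]];print(b)
push(b[0],b[1],-.001,b[1],.055,fine=.012)
print(read_time_s())
snap("scene","s3.png"); snap("wrist","w3.png")
a=cv2.imread('pics/s3.png')[180:400,230:480];a=cv2.resize(a,(400,352));w=cv2.resize(cv2.imread('pics/w3.png'),(400,300));w=cv2.copyMakeBorder(w,0,52,0,0,0)
cv2.imwrite('pics/c3.png',np.hstack([a,w]))
E
```

```text
[np.float64(-0.10300114995177036), np.float64(-0.04874671128305535)]
[(-0.009, np.float64(3.6)), (-0.006, np.float64(2.8)), (-0.003, np.float64(1.4)), (-0.0, np.float64(2.6)), (0.003, np.float64(8.8)), (0.006, np.float64(13.6))]
13.7583
```

View pics/c3.png

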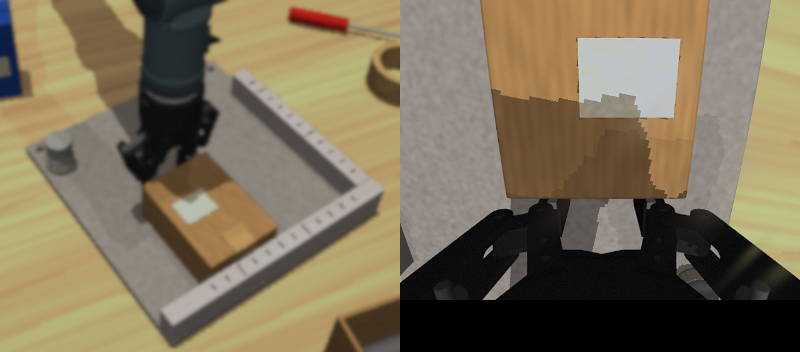

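```bash
python3 - <<'E'
from h import *
c,s=np.cos(B[2]),np.sin(B[2])
def bp():
    p=np.array(read_eef_pos())[:2]-B[:2];return c*p[0]+s*p[1],-s*p[0]+c*p[1]
x,y=bp();print(x,y)
movel(bw(x-.025,y,.055),speed=.15)
movel(bw(x-.025,y,.15),speed=.25)
q=down(B[2])
move_ptp(bw(.08,-.145,.15),q)
movel(bw(.08,-.145,.055),speed=.2)
print(read_time_s(),bp(),read_ft_force())
push(.08,-.145,.08,.029,.055,fine=.012)
print(read_time_s(),bp())
snap("scene","s4.png"); snap("wrist","w4.png")
a=cv2.imread('pics/s4.png')[180:400,230:480];a=cv2.resize(a,(400,352));w=cv2.resize(cv2.imread('pics/w4.png'),(400,300));w=cv2.copyMakeBorder(w,0,52,0,0,0)
cv2.imwrite('pics/c4.png',np.hstack([a,w]))
E
```

```text
-0.0005852014734192574 -0.04890880733641688
16.7583 (np.float64(0.08065307711913268), np.float64(-0.14467356519231497)) [-0.253188   -0.67836562  0.29170653]
[(-0.009, np.float64(1.1)), (-0.006, np.float64(1.2)), (-0.003, np.float64(1.6)), (-0.0, np.float64(2.2)), (0.003, np.float64(4.6)), (0.006, np.float64(7.9)), (0.009, np.float64(11.6))]
20.6833 (np.float64(0.07991327594352454), np.float64(0.02867691761981537))
```

View pics/c4.png

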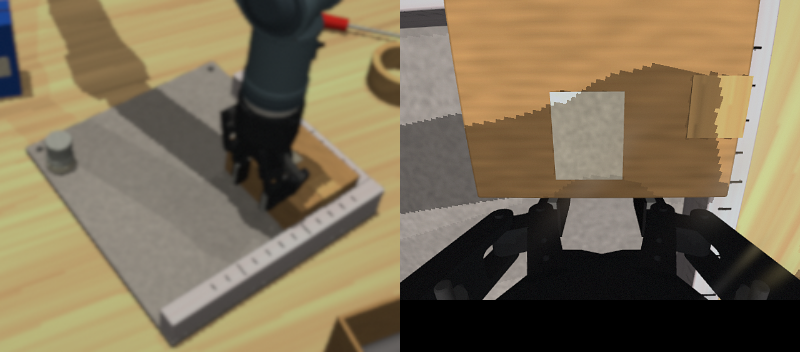

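```bash
python3 - <<'E'
from h import *
movel(bw(.08,0,.055),speed=.15)
movel(bw(.08,0,.16),speed=.25)
q=down(np.pi/2+B[2])
move_gripper(.03)
move_ptp(bw(-.04,.085,.16),q)
movel(bw(-.04,.085,.055),speed=.2)
push(-.04,.085,-.001,.085,.055,fine=.012,lim=12)
movel(bw(-.04,.085,.055),speed=.15)
movel(bw(-.04,.085,.16),speed=.25)
move_ptp(bw(-.16,-.1,.30),q)
pause(.3)
print(read_time_s())
t=snap("top","t5.png"); s=snap("scene","s5.png")
for cam in("top","scene"):
    for n in("carton_top","carton_left","carton_foot_edge"): print(cam,n,[(np.round(d["at"],1),round(d["confidence"],2)) for d in tip_of(cam,n)][:3])
t=cv2.resize(cv2.imread('pics/t5.png')[130:260,215:365],(460,400),interpolation=cv2.INTER_CUBIC);t=cv2.convertScaleAbs(t,alpha=1.4)
a=cv2.resize(cv2.imread('pics/s5.png')[210:350,355:475],(340,400),interpolation=cv2.INTER_CUBIC)
cv2.imwrite('pics/c5.png',np.hstack([t,a]))
E
```

```text
[(-0.009, np.float64(0.0)), (-0.006, np.float64(0.3)), (-0.003, np.float64(-0.4)), (-0.0, np.float64(0.2)), (0.003, np.float64(5.5)), (0.006, np.float64(10.1)), (0.009, np.float64(16.9))]
28.725
top carton_top [(array([255.8, 159.4]), 0.83), (array([151.6, 283.8]), 0.35)]
top carton_left [(array([407.1, 336.5]), 0.71), (array([242.8, 187.8]), 0.68)]
top carton_foot_edge [(array([264.7, 213. ]), 0.95), (array([470.7, 294.6]), 0.58)]
scene carton_top [(array([431.9, 309.9]), 0.93), (array([212. , 190.8]), 0.89)]
scene carton_left [(array([427.3, 278.1]), 0.91), (array([198.4, 215.5]), 0.56)]
scene carton_foot_edge [(array([478.8, 233.1]), 0.51), (array([134.7, 286.7]), 0.48)]
```

View pics/c5.png

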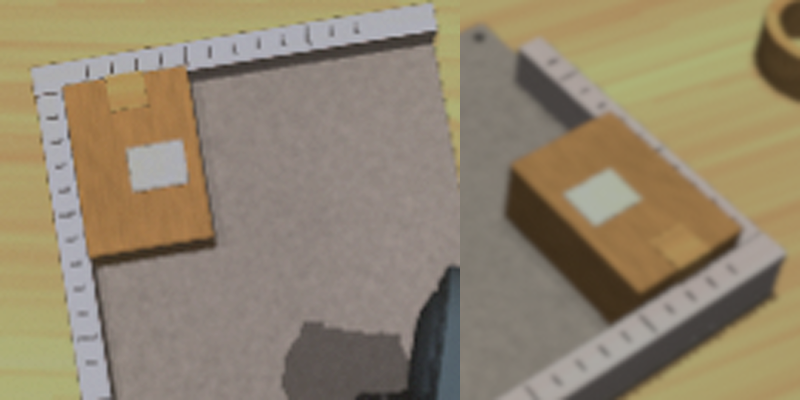

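```bash
python3 - <<'E'
from h import *
q=down(B[2])
move_ptp(bw(.08,-.02,.16),q)
movel(bw(.08,-.02,.055),speed=.2)
push(.08,-.02,.08,.029,.055,fine=.009,lim=10)
movel(bw(.08,-.02,.055),speed=.15)
movel(bw(.08,-.02,.16),speed=.25)
move_ptp(bw(-.16,-.1,.30),down(np.pi/2+B[2]))
pause(.5);snap("top","t6.png"); snap("scene","s6.png")
for c in("top","scene"):
    d=cv2.absdiff(cv2.imread(f'pics/{c[0]}5.png'),cv2.imread(f'pics/{c[0]}6.png'));print(c,(d.max(2)>25).sum())
print(read_time_s(),read_ft_force())
a=cv2.imread('pics/s6.png');cv2.imwrite('pics/f.png',a)
E
```

```text
[(-0.006, np.float64(0.2)), (-0.003, np.float64(0.4)), (0.0, np.float64(1.2)), (0.003, np.float64(5.4)), (0.006, np.float64(8.8)), (0.009, np.float64(11.2))]
top 252
scene 43
35.8833 [ 0.10161279  0.2317218  -0.68889747]
```

View pics/f.png

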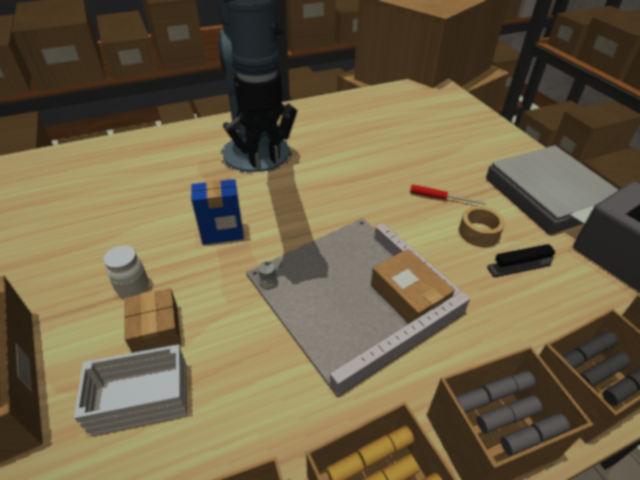

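The carton sits in the corner around (412,283). The tin (267,272), the blue carton and everything else are where they were. I'm handing the job in.

```bash
python3 -c "
from bench import *
print(sign_off(),read_time_s())"
```

```text
the job is handed in; nothing more can be done
the job is handed in; nothing more can be done
```

The carton now lies on its broad side in the board's corner, with its top end against the back stop and its left face against the side stop. I tipped it over by pushing near its top, pushed it square to the back stop from the foot end, then slid it left to the side stop. One more light nudge in each direction followed, and I handed the job in with the arm clear, last reading 35.9 s of the 64 s.

- **Flush:** in both nudges the force rose at the same place as in the first push, within a millimetre or so, reaching about 17 N at the back stop and 11 N at the side stop. The top and scene pictures showed no gap at either stop.
- **Bystanders:** in the last scene picture the tin, the blue carton and the other things appear unmoved.
- **Disagreements:** the first corner estimates from the two cameras differed by about 1 cm, so I used a fit to the board's edges instead. The networks also marked the blue look-alike and a few false points, which I ignored.

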